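# Measure an acetate sheet from the rack

## Task

Slide the longest acetate sheet straight up out of the slotted rack by its top edge and lean it on the sloping rest, its lower end on the ledge, and let go. Take it again by its two long sides, lay it flat and lengthwise along the middle of the gauge's anvil with its end well under the foot, and let go; then press the gauge's cap down gently until the foot sits on the sheet, keep it there for about a second, and release it so that the foot springs back up. Leave the shorter sheets in their slots and do not disturb the other things on the bench.

Things in the scene. Friction and masses are not known exactly. Their poses are not given: they have to be found in the camera images.
- sheet: The longest of three dark brown acetate sheets in the rack: 60 wide (its x) x 8 thick (its y) x 160 long (its z), about 96 g. Origin at the centre of its lower 60 x 8 end face as it stands in the rack (z up).
- sheet_mid (a point): The middle of the long sheet, 80 mm along its z from the origin.
- short_a: Dark brown sheet standing in another slot, 60 x 8 x 120 high; stays there. Origin at the centre of its lower end, z up.
- short_b: Dark brown sheet standing in another slot, 60 x 8 x 105 high; stays there. Origin at the centre of its lower end, z up.
- rack: Fixed dark wooden slotted rack, 80 (x) x 150 (y) x 75 high. Three slots 12 wide at y = -50, 0 and +50 in its frame, each holding one sheet whose width runs along the rack's x and whose thickness runs along its y. Slot floor 10 above the bench, so the long sheet's top edge stands at 170. Origin at the centre of the underside.
- rest: Fixed sloping rest on a dark steel foot (110 wide, x -65 to +85, 12 high): a wooden board 36 wide (y), 105 long, at 55 degrees to the bench. Low end, with a ledge 18 high square to the board, at +x; it rises towards -x, so a leaning sheet faces up and +x. The long sheet overhangs 12 each side and 55 past the high end. Origin: centre of the underside, z up.
- rest_ledge (a point): The inner corner between the board's face and the ledge, mid-width: 50 along x and 40 up from the rest's origin. A sheet's end face sits here against the ledge.
- rest_top (a point): The upper end of the board's face, mid-width, 105 up the slope from rest_ledge.
- gauge: Fixed green thickness gauge. Base x -125 to +145, 120 wide, 15 high; steel anvil x -90 to +60, 40 wide, top 45 above the bench. Column at the +x end (near face x +103, 155 high); its head, 36 wide, reaches back to x +5, underside at 121. Foot over x +30, y 0. A sheet goes in lengthwise along x from the -x end. Origin on the bench, on the anvil's centre line, z up.
- anvil (a point): Centre of the anvil's top face: x = -15, 45 up in the gauge's frame.
- gauge_foot (a joint): Downward travel of the gauge's sprung plunger in m: 0 = fully up (foot 48 mm above the anvil), 0.048 = foot on the bare anvil, about 0.040 = foot on an 8 mm sheet. A spring pushes it back up (about 1 N at the top, 4 N at 40 mm). Foot 20 in diameter.
- gauge_cap (a point): Centre of the top of the black round press cap (40 in diameter, 14 high) above the gauge's head, straight above the foot; 225 above the bench when up. It moves with the plunger.
- spray_can: Bystander: spray can, 66 in diameter, 190 high. Origin under it.
- bottle_a: Bystander: white bottle with blue cap, 64 in diameter, 110 high. Origin under it.
- bottle_b: Bystander: second white bottle with blue cap, same size. Origin under it.
- wood_block: Bystander: wooden block 100 x 50 x 22 high. Origin under it.
- screwdriver: Bystander: screwdriver 170 long, lying along its x.
- dust_brush: Bystander: brush 170 long, lying along its x.
There are look-alikes about, which are no part of the job. Several things have the shape of the rest; the one meant has the colours described above. What is shaped like the sheet but orange is not meant.

How it is judged:
On the way, in this order (a step that is already met when the one before it is completed fails the run):
1. the long sheet is drawn up clear of its slot, still upright above the rack (z of sheet in the frame of rack above 0.076 m and horizontal distance between sheet and rack below 0.11 m and angle between sheet's own z axis and vertical below 0.3 rad), for 0.05 s.
2. the sheet leans on the sloping rest, its end at the ledge, let go and at rest (angle between the z axis of sheet and the z axis of rest, either way round between 0.46 and 0.76 rad and distance between sheet and rest_ledge below 0.03 m and contact force between sheet and rest above 0.2 N and contact force between the fingers and sheet below 0.1 N and linear speed of sheet below 0.03 m/s), for 0.2 s.
3. the sheet lies flat along the anvil under the foot, let go (x of sheet_mid in the frame of gauge between -0.038 and 0.025 m and y of sheet_mid in the frame of gauge between -0.013 and 0.013 m and z of sheet_mid in the frame of gauge between 0.046 and 0.052 m and angle between the y axis of sheet and the z axis of gauge, either way round below 0.06 rad and angle between the z axis of sheet and the x axis of gauge, either way round below 0.2 rad and contact force between the fingers and sheet below 0.1 N and linear speed of sheet below 0.03 m/s), for 0.2 s.
4. the gauge's foot is held down on the sheet (x of sheet_mid in the frame of gauge between -0.038 and 0.025 m and y of sheet_mid in the frame of gauge between -0.013 and 0.013 m and z of sheet_mid in the frame of gauge between 0.046 and 0.052 m and angle between the y axis of sheet and the z axis of gauge, either way round below 0.06 rad and angle between the z axis of sheet and the x axis of gauge, either way round below 0.2 rad and value of joint gauge_foot between 0.0385 and 0.0435 m and contact force between sheet and gauge above 1.8 N), for 0.3 s.
At the end, for the whole second after the job is handed in: The long sheet lies at rest flat on the anvil (within 0.06 rad), along the gauge's x within 0.2 rad, its middle within 13 mm of the anvil's centre line and between x = -38 and +25 mm in the gauge's frame; the foot is back up (joint below 6 mm) (x of sheet_mid in the frame of gauge between -0.038 and 0.025 m and y of sheet_mid in the frame of gauge between -0.013 and 0.013 m and z of sheet_mid in the frame of gauge between 0.046 and 0.052 m and angle between the y axis of sheet and the z axis of gauge, either way round below 0.06 rad and angle between the z axis of sheet and the x axis of gauge, either way round below 0.2 rad and value of joint gauge_foot below 0.006 m and linear speed of sheet below 0.02 m/s); the robot touches nothing.
It fails at once if a shorter sheet moved more than 25 mm (distance of any of short_a, short_b from where it was at the start of the episode above 0.025 m).
It fails at once if another thing on the bench moved more than 30 mm (distance of any of spray_can, bottle_a, bottle_b, wood_block, screwdriver, dust_brush from where it was at the start of the episode above 0.03 m).
It fails at once if the gauge pressed or struck by the fingers with more than 40 N (contact force between the fingers and gauge above 40 N).
It also fails if it takes over 72 s, if anything falls off the work surface, if the arm or the gripper's body presses on something with over 40 N, if the wrist force passes 120 N, or if a joint passes its speed limit or range.

## Robot

A 6-joint arm with a two-finger parallel gripper is mounted at the origin on the work surface. World frame = base frame: x ahead of the robot, y to its left, z up, the work surface at z = 0. Lengths are in m, angles in rad, forces in N, time in s.
With the tool pointing down it reaches from about 0.3 to 0.825 m from the base axis. Payload 5.4 kg.
Tool frame: the origin (TCP) lies at the very end of the fingers, on their centre line; the grasp point (between the pads) lies 19 mm behind it; z points along the fingers, y is the line along which they close (so a half turn about z gives the same grasp; the last joint's range is limited). The gripper opens to 92 mm and grips with 3 to 60 N. Pads are 20 mm wide; open, the fingers measure 128 mm over their backs; the gripper's body (75 mm by 189 mm) begins 69 mm behind the grasp point.
Start: joints at [-1.355, 0.158, 1.597, -0, 1.386, -0.21], TCP at [0.237, -0.524, 0.215] pointing down, gripper open.
Joint ranges: [-2.91, 2.91], [-0.94, 2.29], [0.18, 2.7], [-1.29, 4.43], [0.17, 2.64], [-3, 3]. Speed limits (rad/s): [2.57, 2.57, 3.14, 3.14, 3.14, 3.14].

## Interface

Orientations are given as [roll, pitch, yaw] about the fixed x, y, z axes, in that order (R = Rz(yaw) Ry(pitch) Rx(roll)).
In Python, from workcell import status, vision, ticket gives the robot as it stands.
- The arm moves only by the shell command python3 -m handwheel 'ROWS'. ROWS is JSON, a list of rows, each a list of 3 entries, a list of its own where there are three numbers: the shift along the world's x, y, z as a fraction of full scale, then the turn, a rotation vector about the world's x, y, z as a fraction of full scale, then the opening, from -1 (shut) to 1 (fully open). A call has 1 to 8 rows; each row shifts and turns the commanded pose from where the row before left it; what a row does not reach is not made up. Full scale, the value 1, is 0.02 m for a shift and 4 degrees for a turn. A row lasts 1/10 s, in which the tool goes at most 50 mm and 8.59 degrees, less where a joint would pass 70% of its speed; a pose out of reach is approached as far as the arm can. A call with a number of a shift or a turn outside -1 to 1 is refused whole. A call with a gripper value outside its range is refused whole. The fingers move at their own pace and stop on an object; the grip force is fixed at half the most. Time passes only in rows, so rows that do not move let the fingers close. It gives the time, the measured TCP pose, the force, the opening and the grip force at its end, in the units of the state.
- status.state(): the state, without advancing time (a new reading comes with each control period).
- vision.read_camera(name): name is "side" or "top"; returns a dict with "frame" (420x560x3 uint8, red, green, blue), "camera_matrix" (3x3 intrinsics, pixels), "D" ([k1, k2, p1, p2, k3] as OpenCV has them; the pictures are not rectified), "eye" and "rotation" of the camera in the world. Camera axes: x right, y down, z forward; pixel columns grow to the right and rows downward; lengths in m; the calibration is good to about 2 mm. A picture is of the moment at which its call begins. There is no depth.
- ticket.finish_job(): hands the job in; it is judged then, once.
Trained networks look in the newest picture that a camera, given by its name, has taken for a name from the list of things; names that differ only in an ending like _2 or _b are one class to them, and where a whole thing is asked for, a point or a joint stands for the part that bears it (a point fixed in the world has none). Each returns a list of dicts, best first, with "conf" (0 to 1); they miss things now and then, are a little off and sometimes report something else, mostly with a low value. They report only what shows in the picture. A call takes as long as a camera call. They do not tell look-alikes from the thing itself.
- vision.boxes_of(query, camera): "centre" ([x, y, z] in m, in world coordinates, good to about 4 mm: the middle of the surface that is visible of it).
- vision.mark_of(query, camera): "centre" ([x, y, z] in m, in world coordinates, good to about 4 mm: a listed point, or the origin of a listed thing).
The state is a dict: "clock": time; "qpos": joint angles; "qd": joint speeds; "joint_torque": joint torques, N m; "tcp_pos": TCP position; "tcp_rot": TCP orientation; "contact_force": force on the tool from outside, world axes, zero at the start; "wrist_torque": the same for the moment, N m; "width": finger opening in m; "grip_force": force on a finger pad.
Only numpy, scipy, OpenCV 4.12 (cv2) and the standard library are available. Lean on these libraries where they do the work, as an engineer would, in place of code of your own. Each camera call takes 0.05 s, during which the arm holds its last target. There are 200 camera calls.

## Working session

There is one attempt and no reset: what is moved stays moved. The work goes in short steps, Python scripts to look and compute and a shell command to move; the robot and the scene stay as the last step left them, time stands still between calls to the robot, and variables do not carry over. Pictures are saved under pics/ and viewed, at most 10 in all, crops included, and the job is handed in when it is done.

```bash
mkdir -p pics; python3 - <<'E'
from workcell import status, vision
import cv2
for c in("side","top"):
    r=vision.read_camera(c); cv2.imwrite(f"pics/{c}0.png",r["frame"][:,:,::-1]); print(c,r["eye"],r["rotation"],r["camera_matrix"],r["D"])
    for q in ["sheet","sheet_mid","short_a","rack","rest","rest_ledge","rest_top","gauge","anvil","gauge_cap"]:
        print(q,[( [round(x,3) for x in d["centre"]],round(d["conf"],2)) for d in vision.mark_of(q,c)])
print(status.state())
E
```

```text
side [0.07078324 0.56447468 0.73248093] [-2.20199792  0.02349908 -2.44181069] [[387.91757642   0.         279.28793346]
 [  0.         387.91757642 208.99781973]
 [  0.           0.           1.        ]] [0.03206827 0.         0.         0.         0.        ]
sheet [([0.35, 0.309, 0.002], 0.81), ([0.461, 0.312, 0.011], 0.8)]
sheet_mid [([0.728, 0.249, 0.001], 0.74), ([0.466, 0.312, 0.088], 0.67), ([0.348, 0.313, 0.08], 0.58), ([0.647, -0.257, 0.23], 0.3)]
short_a [([0.461, 0.365, 0.011], 0.85), ([0.467, 0.262, 0.007], 0.72), ([0.672, 0.002, 0.035], 0.32)]
rack [([0.469, 0.261, 0.012], 0.2)]
rest [([0.678, -0.457, -0.001], 0.97), ([0.622, -0.01, -0.005], 0.73)]
rest_ledge [([0.673, 0.002, 0.039], 0.75), ([0.728, -0.452, 0.035], 0.7), ([0.46, 0.311, 0.01], 0.37)]
rest_top [([0.648, -0.255, 0.228], 0.72), ([0.611, -0.009, 0.127], 0.7), ([0.668, -0.463, 0.125], 0.63), ([0.463, 0.314, 0.09], 0.31)]
gauge [([0.616, -0.246, -0.002], 0.82)]
anvil [([0.601, -0.247, 0.047], 0.69)]
gauge_cap [([0.644, -0.258, 0.229], 0.48)]
top [ 0.40370189 -0.02082453  1.37080451] [-2.99815774  0.00989528 -1
[... 892 characters left out ...]
.257, 0.227], 0.73)]
{'clock': 1.1, 'qpos': array([-1.35506791e+00,  1.58402158e-01,  1.59696808e+00,  3.24959832e-07,
        1.38620759e+00, -2.10084806e-01]), 'qd': array([ 0.00149978, -0.00139559, -0.00075039, -0.00021951, -0.00028226,
        0.00089897]), 'joint_torque': array([-2.01632110e-04, -3.85579813e+01, -3.22367728e+01,  7.02015613e-02,
        3.06628668e-02, -3.17053349e-06]), 'tcp_pos': array([ 0.23749818, -0.52365485,  0.21461594]), 'tcp_rot': array([3.14157808e+00, 2.78032710e-06, 4.25813161e-01]), 'contact_force': array([ 0.89207378, -0.2764515 ,  0.41447395]), 'wrist_torque': array([-0.06388499, -0.00787371, -0.00422298]), 'grip_force': 0.0, 'width': 0.09183863458954726}
```

View pics/side0.png

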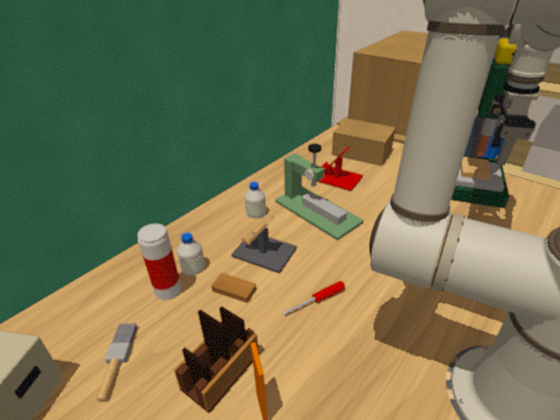

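View pics/top0.png

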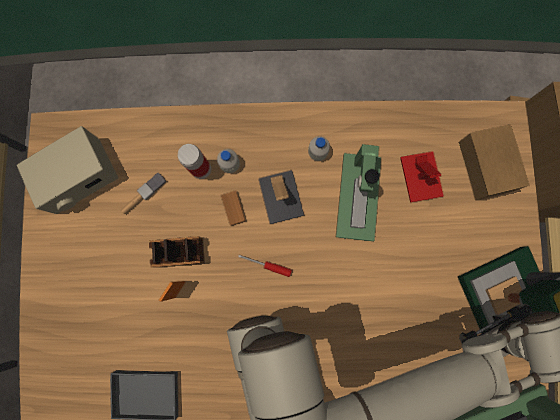

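```bash
python3 - <<'E'
import cv2,numpy as np
t=cv2.imread("pics/top0.png"); s=cv2.imread("pics/side0.png")
f=lambda im,k:np.clip(255*(im/255.)**.6,0,255).astype('uint8') if k else im
cv2.imwrite("pics/topc.png",f(cv2.resize(t[140:280,140:400],None,fx=3,fy=3,interpolation=cv2.INTER_CUBIC),1))
cv2.imwrite("pics/sidec.png",f(cv2.resize(s[180:420,160:380],None,fx=2.5,fy=2.5,interpolation=cv2.INTER_CUBIC),1))
E
```

```text
(no output)
```

View pics/topc.png

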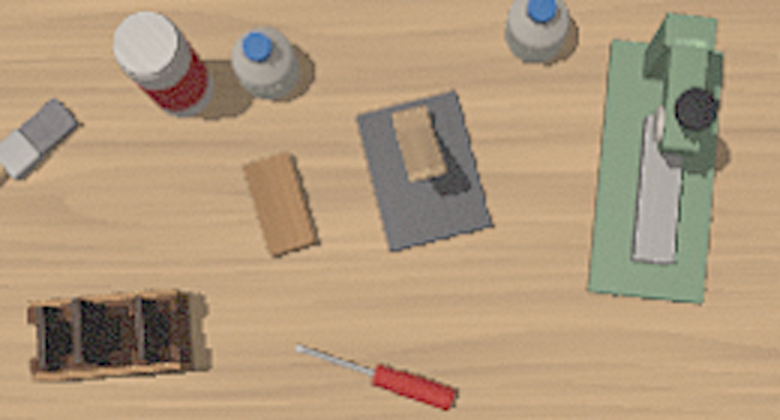

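View pics/sidec.png

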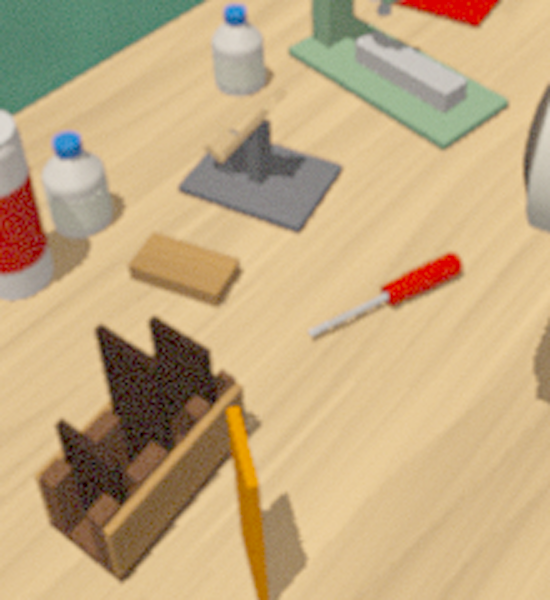

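```bash
cat > h.py <<'E'
import numpy as np,cv2
from scipy.spatial.transform import Rotation as R
C={"side":([0.07078324,0.56447468,0.73248093],[-2.20199792,0.02349908,-2.44181069],387.91757642,279.28793346,208.99781973,0.03206827),
"top":([0.40370189,-0.02082453,1.37080451],[-2.99815774,0.00989528,-1.59222459],440.62097801,281.81023094,206.89022586,-0.12812835)}
def cam(c):
    e,r,f,cx,cy,k=C[c]; return np.array(e),R.from_euler('xyz',r).as_matrix(),np.array([[f,0,cx],[0,f,cy],[0,0,1]]),np.array([k,0,0,0,0])
def ray(c,px,z):
    e,M,K,D=cam(c); u=cv2.undistortPoints(np.array(px,float).reshape(-1,1,2),K,D).reshape(-1,2)
    d=np.c_[u,np.ones(len(u))]@M.T; return e+d*((z-e[2])/d[:,2])[:,None]
def proj(c,P):
    e,M,K,D=cam(c); q=(np.atleast_2d(P)-e)@M; return cv2.projectPoints(q,np.zeros(3),np.zeros(3),K,D)[0].reshape(-1,2)
E
python3 - <<'E'
from h import *
np.set_printoptions(precision=4,suppress=True)
T=lambda p:np.array(p)/3.+140
print("rest foot",ray("top",T([(358,117),(457,91),(493,227),(391,251)]),.012))
print("gauge base",ray("top",T([(612,41),(703,303),(588,291)]),.015))
print("anvil",ray("top",T([(634,262),(675,264),(647,115)]),.045))
print("cap",ray("top",T([(697,109)]),.225))
print("rack",ray("top",T([(30,303),(190,290),(34,381),(192,372)]),.075))
for y in(.362,.312,.262):
  print(y,[(proj("side",[[.465+s*.03,y,z] for s in(-1,1)])-[160,180])*2.5 for z in(.17,.13,.115)])
E
```

```text
rest foot [[ 0.6905  0.0573  0.012 ]
 [ 0.716  -0.0473  0.012 ]
 [ 0.5711 -0.081   0.012 ]
 [ 0.5485  0.0251  0.012 ]]
gauge base [[ 0.7659 -0.2126  0.015 ]
 [ 0.4868 -0.295   0.015 ]
 [ 0.5022 -0.1766  0.015 ]]
anvil [[ 0.5281 -0.2208  0.045 ]
 [ 0.5251 -0.2623  0.045 ]
 [ 0.679  -0.2409  0.045 ]]
cap [[ 0.6461 -0.256   0.225 ]]
rack [[0.4972 0.3835 0.075 ]
 [0.5073 0.2223 0.075 ]
 [0.42   0.3784 0.075 ]
 [0.4267 0.2203 0.075 ]]
0.362 [array([[ 95.266 , 413.8025],
       [ 39.0254, 366.3474]]), array([[103.6165, 448.9329],
       [ 48.8796, 401.3965]]), array([[106.5977, 461.4993],
       [ 52.4041, 413.9583]])]
0.312 [array([[150.8576, 364.7071],
       [ 94.6318, 321.543 ]]), array([[157.017 , 399.8468],
       [102.3195, 356.4798]]), array([[159.2205, 412.4413],
       [105.0745, 369.0239]])]
0.262 [array([[201.4839, 320.0477],
       [145.463 , 280.6112]]), array([[205.7908, 355.0728],
       [151.3035, 315.3417]]), array([[207.3347, 367.6487],
       [153.4002, 327.8324]])]
```

```bash
python3 -m handwheel '[[[0.27,1,1],[0,0,-0.66],-0.2],[[0.27,1,1],[0,0,-0.66],-0.2],[[0.27,1,0],[0,0,-0.66],-0.2],[[0.27,1,0],[0,0,-0.66],-0.2],[[0.27,1,0],[0,0,-0.66],-0.2],[[0.27,1,0],[0,0,-0.66],-0.2],[[0.27,1,0],[0,0,-0.66],-0.2],[[0.27,1,0],[0,0,-0.66],-0.2]]'; python3 -m handwheel '[[[0.27,1,0],[0,0,0],-0.2],[[0.27,1,0],[0,0,0],-0.2],[[0.27,1,0],[0,0,0],-0.2],[[0.27,1,0],[0,0,0],-0.2],[[0.27,1,0],[0,0,0],-0.2],[[0.27,1,0],[0,0,0],-0.2],[[0.27,1,0],[0,0,0],-0.2],[[0.27,1,0],[0,0,0],-0.2]]'
```

```text
clock: 1.9
tcp_pos: [0.2808, -0.3628, 0.2547]
tcp_rot: [3.141, -0.0, 0.055]
contact_force: [0.0, -0.3, 0.1]
width: 0.0366
grip_force: 0.0
clock: 2.7
tcp_pos: [0.324, -0.2029, 0.2547]
tcp_rot: [3.141, -0.0, 0.057]
contact_force: [0.2, 0.9, -0.2]
width: 0.0367
grip_force: 0.0
```

```bash
python3 -m handwheel '[[[0.27,1,0],[0,0,0],-0.2],[[0.27,1,0],[0,0,0],-0.2],[[0.27,1,0],[0,0,0],-0.2],[[0.27,1,0],[0,0,0],-0.2],[[0.27,1,0],[0,0,0],-0.2],[[0.27,1,0],[0,0,0],-0.2],[[0.27,1,0],[0,0,0],-0.2],[[0.27,1,0],[0,0,0],-0.2]]'; python3 -m handwheel '[[[0.27,1,0],[0,0,0],-0.2],[[0.27,1,0],[0,0,0],-0.2],[[0.27,1,0],[0,0,0],-0.2],[[0.27,1,0],[0,0,0],-0.2],[[0.27,1,0],[0,0,0],-0.2],[[0.27,1,0],[0,0,0],-0.2],[[0.27,1,0],[0,0,0],-0.2],[[0.27,1,0],[0,0,0],-0.2]]';  python3 -m handwheel '[[[0.27,1,0],[0,0,0],-0.2],[[0.27,1,0],[0,0,0],-0.2],[[0.27,1,0],[0,0,0],-0.2],[[0.27,1,0],[0,0,0],-0.2],[[0.27,1,0],[0,0,0],-0.2],[[0.27,1,0],[0,0,0],-0.2],[[0.27,1,0],[0,0,0],-0.2],[[0.27,1,0],[0,0,0],-0.2]]'; python3 -m handwheel '[[[0.27,0.9,-0.5],[0,0,0],-0.2],[[0.27,0.85,-0.5],[0,0,0],-0.2],[[0,0,0],[0,0,0],-0.2]]'
python3 - <<'E'
from workcell import vision
import cv2
for c in("side","top"):
    r=vision.read_camera(c); cv2.imwrite(f"pics/{c}1.png",r["frame"][:,:,::-1])
im=cv2.imread("pics/side1.png")[260:410,150:290]; im2=cv2.imread("pics/top1.png")[190:290,110:250]
im=cv2.resize(im,None,fx=4,fy=4,interpolation=cv2.INTER_CUBIC); cv2.imwrite("pics/s1c.png",cv2.convertScaleAbs(im,alpha=1.6))
E
```

```text
clock: 3.5
tcp_pos: [0.3672, -0.0428, 0.2548]
tcp_rot: [3.141, -0.001, 0.057]
contact_force: [-0.4, -0.7, 0.2]
width: 0.0366
grip_force: 0.0
clock: 4.3
tcp_pos: [0.4104, 0.1173, 0.2547]
tcp_rot: [3.142, -0.0, 0.057]
contact_force: [0.4, 0.2, 0.3]
width: 0.0369
grip_force: 0.0
clock: 5.1
tcp_pos: [0.4537, 0.2772, 0.2547]
tcp_rot: [-3.142, -0.0, 0.057]
contact_force: [0.6, -0.5, 0.2]
width: 0.0368
grip_force: 0.0
clock: 5.4
tcp_pos: [0.4635, 0.3123, 0.2328]
tcp_rot: [3.141, 0.003, 0.059]
contact_force: [-0.3, -0.3, -1.3]
width: 0.0368
grip_force: 0.0
```

View pics/s1c.png

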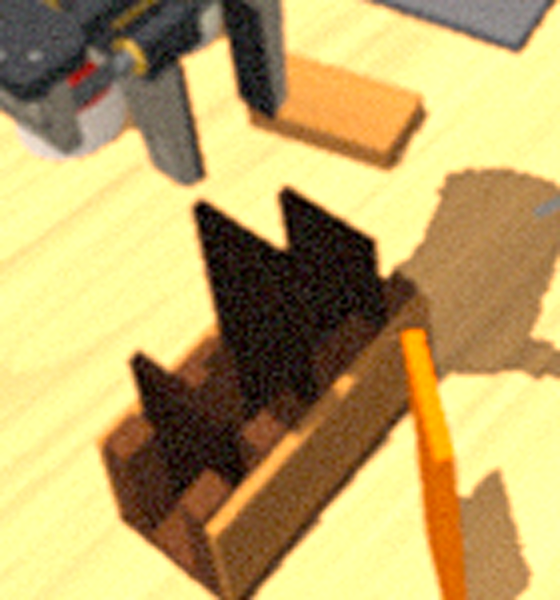

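```bash
python3 - <<'E'
from h import *
np.set_printoptions(precision=4,suppress=True)
print(ray("side",[(200,311.2)],.17),ray("side",[(206.5,296.2)],.2328))
print(ray("side",[(150+287/4,260+188/4)],.13),ray("side",[(150+138/4,260+355/4)],.115),ray("side",[(150+372/4,260+240/4)],.13))
E
```

```text
[[0.4874 0.3134 0.17  ]] [[0.4565 0.314  0.2328]]
[[0.4915 0.2619 0.13  ]] [[0.4847 0.3621 0.115 ]] [[0.4373 0.2579 0.13  ]]
```

```bash
python3 -m handwheel '[[[0,0,-0.6],[0,0,0],-0.2],[[0,0,-0.6],[0,0,0],-0.2],[[0,0,-0.6],[0,0,0],-0.2],[[0,0,-0.6],[0,0,0],-0.2],[[0,0,-0.6],[0,0,0],-0.2],[[0,0,-0.6],[0,0,0],-0.2],[[0,0,-0.6],[0,0,0],-0.2],[[0,0,-0.6],[0,0,0],-0.2]]' && python3 -m handwheel '[[[0,0,0],[0,0,0],-1],[[0,0,0],[0,0,0],-1],[[0,0,0],[0,0,0],-1],[[0,0,0],[0,0,0],-1],[[0,0,0],[0,0,0],-1],[[0,0,0],[0,0,0],-1]]'
```

```text
clock: 6.3
tcp_pos: [0.4642, 0.3113, 0.1375]
tcp_rot: [3.142, 0.0, 0.057]
contact_force: [0.4, 0.5, -0.6]
width: 0.0372
grip_force: 0.0
clock: 6.9
tcp_pos: [0.4648, 0.3116, 0.1394]
tcp_rot: [-3.141, -0.002, 0.057]
contact_force: [-0.1, -0.9, 2.6]
width: 0.0077
grip_force: 30.0
```

```bash
python3 -m handwheel '[[[0,0,0.4],[0,0,0],-1],[[0,0,0.7],[0,0,0],-1],[[0,0,0.7],[0,0,0],-1],[[0,0,0.7],[0,0,0],-1],[[0,0,0.7],[0,0,0],-1],[[0,0,0.7],[0,0,0],-1],[[0,0,0.7],[0,0,0],-1],[[0,0,0.7],[0,0,0],-1]]' && python3 -m handwheel '[[[0,0,0],[0,0,0],-1],[[0,0,0],[0,0,0],-1]]'
python3 - <<'E'
from workcell import vision
import cv2
r=vision.read_camera("side"); im=r["frame"][:,:,::-1][200:400,120:320]
cv2.imwrite("pics/s2c.png",cv2.convertScaleAbs(cv2.resize(im,None,fx=3,fy=3,interpolation=cv2.INTER_CUBIC),alpha=1.6))
E
```

```text
clock: 7.7
tcp_pos: [0.4643, 0.3114, 0.2459]
tcp_rot: [-3.142, -0.0, 0.057]
contact_force: [-0.5, -0.0, -0.2]
width: 0.008
grip_force: 30.0
clock: 7.9
tcp_pos: [0.4643, 0.3114, 0.2447]
tcp_rot: [-3.141, -0.0, 0.057]
contact_force: [0.4, -0.5, -1.4]
width: 0.0078
grip_force: 30.0
```

View pics/s2c.png

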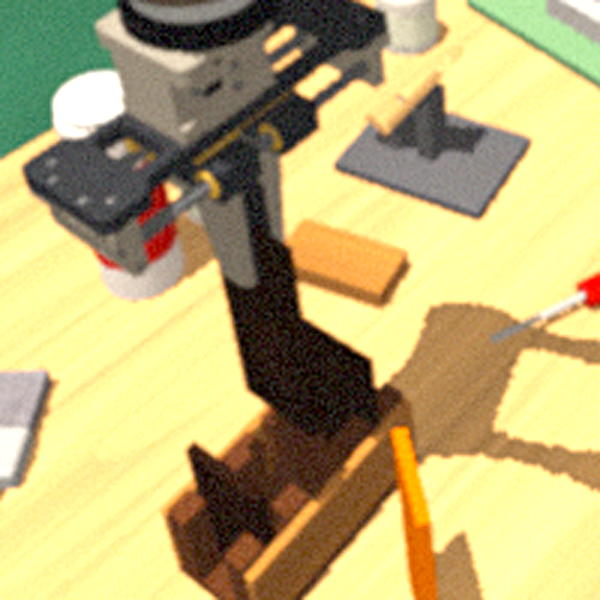

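```bash
python3 -m handwheel '[[[0.36,-0.64,0.4],[0,0,1],-1],[[0.36,-0.64,0.4],[0,0,1],-1],[[0.36,-0.64,0.4],[0,0,1],-1],[[0.36,-0.64,0.4],[0,0,1],-1],[[0.36,-0.64,0.2],[0,0,1],-1],[[0.36,-0.64,0],[0,0,1],-1],[[0.36,-0.64,0],[0,0,1],-1],[[0.36,-0.64,0],[0,0,1],-1]]' && python3 -m handwheel '[[[0.36,-0.64,0],[0,0,1],-1],[[0.36,-0.64,0],[0,0,1],-1],[[0.36,-0.64,0],[0,0,1],-1],[[0.36,-0.64,0],[0,0,1],-1],[[0.36,-0.64,0],[0,0,1],-1],[[0.36,-0.64,0],[0,0,1],-1],[[0.36,-0.64,0],[0,0,1],-1],[[0.36,-0.64,0],[0,0,1],-1]]' && python3 -m handwheel '[[[0.36,-0.64,0],[0,0,1],-1],[[0.36,-0.64,0],[0,0,1],-1],[[0.36,-0.64,0],[0,0,1],-1],[[0.36,-0.64,0],[0,0,1],-1],[[0.36,-0.64,0],[0,0,1],-1],[[0.36,-0.64,0],[0,0,1],-1],[[0.36,-0.64,0],[0,0,1],-1],[[0.36,-0.64,0],[0,0,0.9],-1]]' && python3 -m handwheel '[[[0.3,-0.5,0],[0.22,-0.97,0],-1],[[0,0,0],[0.22,-0.97,0],-1],[[0,0,0],[0.22,-0.97,0],-1],[[0,0,0],[0.22,-0.97,0],-1],[[0,0,0],[0.22,-0.97,0],-1],[[0,0,0],[0.22,-0.97,0],-1],[[0,0,0],[0.22,-0.97,0],-1],[[0,0,0],[0.22,-0.97,0],-1]]'
python3 -m handwheel '[[[0,0,0],[0.17,-0.73,0],-1],[[0,0,0],[0,0,0],-1]]'
python3 -c "
from workcell import status
from scipy.spatial.transform import Rotation as R
s=status.state();print(R.from_euler('xyz',s['tcp_rot']).as_matrix(),s['qpos'],s['tcp_pos'])"
```

```text
clock: 8.75
tcp_pos: [0.5216, 0.2083, 0.2793]
tcp_rot: [-3.141, 0.002, 0.619]
contact_force: [0.6, -0.6, -0.4]
width: 0.0078
grip_force: 30.0
clock: 9.55
tcp_pos: [0.5792, 0.106, 0.2792]
tcp_rot: [-3.139, 0.001, 1.177]
contact_force: [0.1, -0.9, -1.2]
width: 0.0079
grip_force: 30.0
clock: 10.35
tcp_pos: [0.6368, 0.0037, 0.2791]
tcp_rot: [-3.139, -0.001, 1.728]
contact_force: [-0.1, 0.1, -0.5]
width: 0.0077
grip_force: 30.0
clock: 11.15
tcp_pos: [0.6424, -0.0057, 0.2792]
tcp_rot: [2.586, -0.037, 1.736]
contact_force: [-0.2, -0.1, -0.4]
width: 0.008
grip_force: 30.0
clock: 11.35
tcp_pos: [0.6411, -0.0057, 0.2777]
tcp_rot: [2.539, -0.041, 1.737]
contact_force: [-0.5, -1.0, -1.8]
width: 0.0078
grip_force: 30.0
[[-0.16530249  0.81632674  0.55343087]
 [ 0.98537561  0.11317432  0.12738324]
 [ 0.04135218  0.56639405 -0.82309646]] [-0.36137373 -0.13901204  1.88447698  0.40794993  0.91663266 -0.68578981] [ 0.64107195 -0.00572166  0.27767876]
```

```bash
python3 -m handwheel '[[[0.08,-0.08,-0.7],[-0.58,-0.13,0.85],-1],[[0,0,-0.7],[0,0,0],-1],[[0,0,-0.7],[0,0,0],-1],[[0,0,-0.7],[0,0,0],-1],[[0,0,-0.7],[0,0,0],-1],[[0,0,-0.7],[0,0,0],-1],[[0,0,0],[0,0,0],-1]]' && python3 -m handwheel '[[[-0.4,-0.09,-0.29],[0,0,0],-1],[[-0.4,-0.09,-0.29],[0,0,0],-1],[[-0.4,-0.09,-0.29],[0,0,0],-1],[[-0.4,-0.09,-0.29],[0,0,0],-1],[[-0.4,-0.09,-0.29],[0,0,0],-1],[[0,0,0],[0,0,0],-1],[[0,0,0],[0,0,0],-1]]'
cat > look.py <<'E'
import sys,cv2
from workcell import vision,status
c,o,x0,x1,y0,y1,k=sys.argv[1],sys.argv[2],*map(int,sys.argv[3:])
r=vision.read_camera(c); im=r["frame"][y0:y1,x0:x1,::-1]
cv2.imwrite(f"pics/{o}.png",cv2.convertScaleAbs(cv2.resize(im,None,fx=k,fy=k,interpolation=cv2.INTER_CUBIC),alpha=1.7))
from scipy.spatial.transform import Rotation as R
s=status.state();print(R.from_euler('xyz',s['tcp_rot']).as_matrix().round(4),s['qpos'].round(2),s['tcp_pos'].round(4))
E
python3 look.py side s3c 190 340 180 300 5
```

```text
clock: 12.05
tcp_pos: [0.6431, -0.0068, 0.193]
tcp_rot: [2.538, -0.001, 1.797]
contact_force: [-0.1, -0.3, -1.1]
width: 0.0075
grip_force: 30.0
clock: 12.75
tcp_pos: [0.6046, -0.0167, 0.1677]
tcp_rot: [2.534, 0.002, 1.797]
contact_force: [-0.1, -0.3, -0.4]
width: 0.0076
grip_force: 30.0
[[-0.2242  0.7993  0.5576]
 [ 0.9745  0.1855  0.126 ]
 [-0.0027  0.5716 -0.8205]] [-0.42 -0.12  2.1   0.54  0.73 -0.97] [ 0.605  -0.0167  0.1681]
```

View pics/s3c.png

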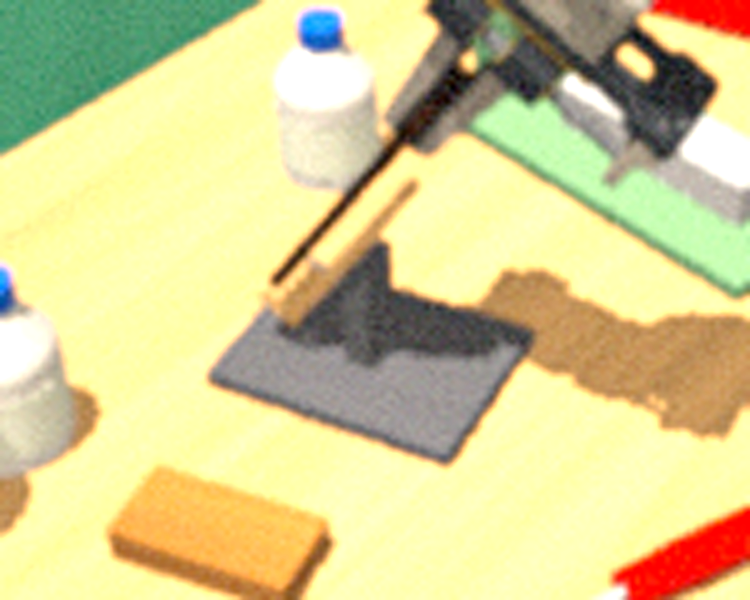

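```bash
python3 -m handwheel '[[[-0.09,-0.02,-0.065],[0,0,0],-1],[[-0.09,-0.02,-0.065],[0,0,0],-1],[[0,0,0],[0,0,0],-1],[[0,0,0],[0,0,0],-1]]' && python3 -m handwheel '[[[-0.09,-0.02,-0.065],[0,0,0],-1],[[-0.07,-0.015,-0.05],[0,0,0],-1],[[0,0,0],[0,0,0],-1],[[0,0,0],[0,0,0],-1],[[0,0,0],[0,0,0],-1]]'
```

```text
clock: 13.2
tcp_pos: [0.6011, -0.0172, 0.165]
tcp_rot: [2.534, 0.002, 1.797]
contact_force: [-0.0, 0.5, -0.0]
width: 0.0076
grip_force: 30.0
clock: 13.7
tcp_pos: [0.5979, -0.018, 0.1628]
tcp_rot: [2.534, 0.002, 1.797]
contact_force: [-0.7, -0.0, -0.2]
width: 0.0077
grip_force: 30.0
```

```bash
python3 -m handwheel '[[[0.08,0.02,-0.12],[0,0,0],-1],[[0.08,0.02,-0.12],[0,0,0],-1],[[0.08,0.02,-0.12],[0,0,0],-1],[[0,0,0],[0,0,0],-1],[[0,0,0],[0,0,0],-1]]' && python3 -m handwheel '[[[0.04,0.01,-0.06],[0,0,0],-1],[[0.04,0.01,-0.06],[0,0,0],-1],[[0,0,0],[0,0,0],-1],[[0,0,0],[0,0,0],-1]]'
```

```text
clock: 14.2
tcp_pos: [0.6026, -0.0166, 0.1552]
tcp_rot: [2.534, 0.002, 1.797]
contact_force: [-0.3, 0.4, -0.5]
width: 0.0081
grip_force: 30.0
clock: 14.6
tcp_pos: [0.6043, -0.0163, 0.1531]
tcp_rot: [2.534, 0.002, 1.797]
contact_force: [-0.5, -0.5, -1.3]
width: 0.0076
grip_force: 30.0
```

```bash
python3 -m handwheel '[[[0.04,0.01,-0.06],[0,0,0],-1],[[0.04,0.01,-0.06],[0,0,0],-1],[[0,0,0],[0,0,0],-1],[[0,0,0],[0,0,0],-1]]' && python3 -m handwheel '[[[0.04,0.01,-0.06],[0,0,0],-1],[[0,0,0],[0,0,0],-1],[[0,0,0],[0,0,0],-1]]'
```

```text
clock: 15.0
tcp_pos: [0.6059, -0.0159, 0.1506]
tcp_rot: [2.534, 0.002, 1.797]
contact_force: [0.3, -0.1, -0.4]
width: 0.0079
grip_force: 30.0
clock: 15.3
tcp_pos: [0.6069, -0.0162, 0.151]
tcp_rot: [2.533, 0.004, 1.798]
contact_force: [-14.0, -3.2, 12.8]
width: 0.008
grip_force: 30.1
```

```bash
python3 -m handwheel '[[[-0.06,-0.01,0.01],[0,0,0],-1],[[0,0,0],[0,0,0],-0.5],[[0,0,0],[0,0,0],-0.3],[[0,0,0],[0,0,0],-0.3],[[0,0,0],[0,0,0],-0.3]]' && python3 -m handwheel '[[[-0.22,-0.05,0.32],[0,0,0],-0.3],[[-0.45,-0.1,0.65],[0,0,0],-0.3],[[-0.56,-0.13,0.82],[0,0,0],-0.3],[[-0.56,-0.13,0.82],[0,0,0],-0.3],[[-0.56,-0.13,0.82],[0,0,0],-0.3],[[-0.56,-0.13,0.82],[0,0,0],-0.3],[[0,0,0],[0,0,0],-0.3]]'; python3 look.py side s4c 190 340 180 300 5; python3 -c "
from workcell import vision
for c in('side','top'):
  vision.read_camera(c)
  for q in('sheet','sheet_mid'): print(c,q,[([round(x,3) for x in d['centre']],round(d['conf'],2)) for d in vision.mark_of(q,c)])"
```

```text
clock: 15.8
tcp_pos: [0.6056, -0.0159, 0.1497]
tcp_rot: [2.534, 0.002, 1.797]
contact_force: [-0.1, -0.6, 0.1]
width: 0.0318
grip_force: 0.0
clock: 16.5
tcp_pos: [0.5479, -0.0304, 0.2381]
tcp_rot: [2.53, 0.006, 1.796]
contact_force: [0.6, 0.8, 1.4]
width: 0.0318
grip_force: 0.0
[[-0.2237  0.7981  0.5594]
 [ 0.9746  0.186   0.1245]
 [-0.0047  0.5731 -0.8195]] [-0.51 -0.38  2.16  0.49  0.94 -0.95] [ 0.5477 -0.03    0.2363]
side sheet [([0.673, -0.003, 0.044], 0.8), ([0.346, 0.313, 0.003], 0.78)]
side sheet_mid [([0.469, 0.262, 0.008], 0.74), ([0.348, 0.312, 0.079], 0.71), ([0.599, 0.142, 0.001], 0.62), ([0.634, -0.011, 0.108], 0.53), ([0.421, 0.045, 0.001], 0.21)]
top sheet [([0.35, 0.317, 0.001], 0.68), ([0.677, 0.0, 0.038], 0.62)]
top sheet_mid [([0.631, -0.007, 0.11], 0.89), ([0.352, 0.319, 0.081], 0.58)]
```

View pics/s4c.png

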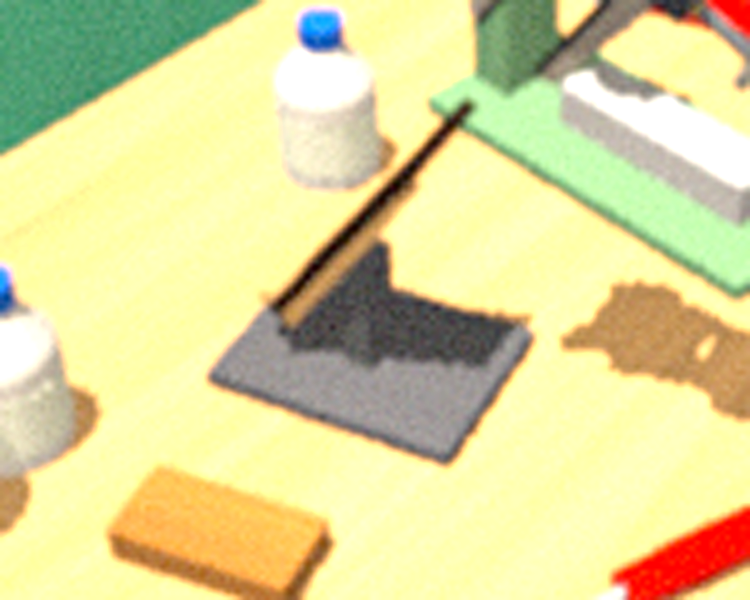

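```bash
python3 -m handwheel '[[[0,0,0.5],[-0.22,0.97,0],-0.3],[[0,0,0.5],[-0.22,0.97,0],0],[[0,0,0.5],[-0.22,0.97,0],0.5],[[0,0,0.5],[-0.22,0.97,0],1],[[0,0,0],[-0.22,0.97,0],1],[[0,0,0],[-0.22,0.97,0],1],[[0,0,0],[-0.22,0.97,0],1],[[0,0,0],[-0.22,0.97,0],1]]' && python3 -m handwheel '[[[0.2,0.05,0],[-0.17,0.73,0],1],[[0.2,0.05,0],[0,0,-1],1],[[0.2,0.05,0],[0,0,-1],1],[[0.2,0.05,0],[0,0,-1],1],[[0.2,0.05,0],[0,0,-1],1],[[0.2,0.05,0],[0,0,-1],1],[[0.2,0.05,0],[0,0,-1],1],[[0.2,0.05,0],[0,0,-1],1]]' && python3 -m handwheel '[[[0.2,0.05,0],[0,0,-1],1],[[0.2,0.05,0],[0,0,-1],1],[[0.2,0.05,0],[0,0,-1],1],[[0.2,0.05,0],[0,0,-1],1],[[0.2,0.05,0],[0,0,-1],1],[[0.2,0.05,0],[0,0,-1],1],[[0.2,0.05,0],[0,0,-1],1],[[0.2,0.05,0],[0,0,-1],1]]' && python3 -m handwheel '[[[0,0,0],[0,0,-1],1],[[0,0,0],[0,0,-1],1],[[0,0,0],[0,0,-1],1],[[0,0,0],[0,0,-1],1],[[0,0,0],[0,0,-1],1],[[0,0,0],[0,0,-1],1],[[0,0,0],[0,0,-1],1],[[0,0,0],[0,0,-0.5],1]]' && python3 -m handwheel '[[[0,0,0],[0,0,0],1],[[0,0,0],[0,0,0],1]]'
```

```text
clock: 17.65
tcp_pos: [0.5475, -0.0291, 0.2741]
tcp_rot: [3.093, -0.0, 1.798]
contact_force: [-0.2, -0.1, 0.3]
width: 0.086
grip_force: 0.0
clock: 18.45
tcp_pos: [0.5795, -0.021, 0.2736]
tcp_rot: [-3.14, 0.0, 1.307]
contact_force: [-0.1, 0.1, -0.0]
width: 0.0917
grip_force: 0.0
clock: 19.25
tcp_pos: [0.6115, -0.013, 0.2735]
tcp_rot: [-3.14, 0.001, 0.748]
contact_force: [0.8, -0.4, -0.1]
width: 0.0921
grip_force: 0.0
clock: 20.05
tcp_pos: [0.6113, -0.013, 0.2736]
tcp_rot: [-3.141, 0.002, 0.225]
contact_force: [0.2, 0.1, 0.6]
width: 0.0922
grip_force: 0.0
clock: 20.25
tcp_pos: [0.6113, -0.0132, 0.274]
tcp_rot: [-3.141, 0.001, 0.228]
contact_force: [-0.9, 0.2, 0.3]
width: 0.0918
grip_force: 0.0
```

```bash
python3 -m handwheel '[[[0,-0.1,-1],[0,0,0],1],[[0,0,-1],[0,0,0],1],[[0,0,-1],[0,0,0],1],[[0,0,-0.8],[0,0,0],1],[[0,0,-0.6],[0,0,0],1],[[0,0,-0.6],[0,0,0],1],[[0,0,-0.6],[0,0,0],1],[[0,0,-0.6],[0,0,0],1]]' && python3 -m handwheel '[[[0,0,-0.6],[0,0,0],1],[[0,0,-0.5],[0,0,0],1],[[0,0,-0.5],[0,0,0],1],[[0,0,-0.5],[0,0,0],1],[[0,0,0],[0,0,0],1]]' && python3 look.py side s5c 190 340 180 300 5
```

```text
clock: 21.05
tcp_pos: [0.6116, -0.0154, 0.1502]
tcp_rot: [3.141, -0.0, 0.227]
contact_force: [-0.3, -0.7, -0.4]
width: 0.092
grip_force: 0.0
clock: 21.55
tcp_pos: [0.6101, -0.0151, 0.1068]
tcp_rot: [-3.14, 0.003, 0.227]
contact_force: [-0.4, -0.2, 0.6]
width: 0.0917
grip_force: 0.0
[[ 9.743e-01  2.252e-01 -1.800e-03]
 [ 2.252e-01 -9.743e-01  4.000e-04]
 [-1.700e-03 -8.000e-04 -1.000e+00]] [-0.22  0.35  1.59 -0.    1.21  1.12] [ 0.6107 -0.0153  0.1078]
```

View pics/s5c.png

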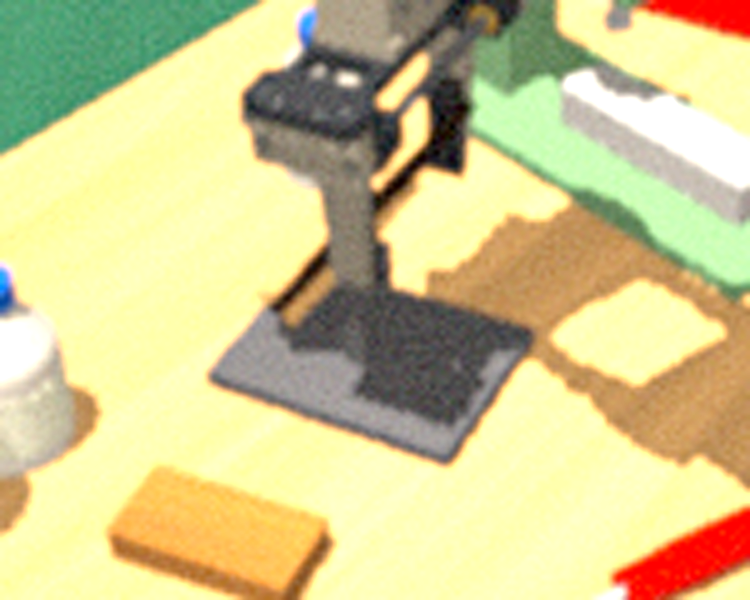

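```bash
python3 -m handwheel '[[[0,0,0.5],[0,0,0],1],[[0,0,0],[0,0,0],1],[[0,0,0],[0,0,0],-1],[[0,0,0],[0,0,0],-1],[[0,0,0],[0,0,0],-1],[[0,0,0],[0,0,0],-1],[[0,0,0],[0,0,0],-1],[[0,0,0],[0,0,0],-1]]' && python3 -m handwheel '[[[0,0,0],[0,0,0],-1],[[0,0,0],[0,0,0],-1]]'
```

```text
clock: 22.4
tcp_pos: [0.6111, -0.0153, 0.1185]
tcp_rot: [-3.141, 0.001, 0.227]
contact_force: [0.3, 0.9, 0.3]
width: 0.0596
grip_force: 30.0
clock: 22.6
tcp_pos: [0.6112, -0.0153, 0.1186]
tcp_rot: [-3.141, 0.0, 0.227]
contact_force: [-0.8, -0.3, -0.7]
width: 0.0597
grip_force: 30.0
```

```bash
python3 -m handwheel '[[[0,0,0.5],[0,0,0],-1],[[0,0,1],[0,0,0],-1],[[0,0,1],[0,0,0],-1],[[0,0,1],[0,0,0],-1],[[0,0,1],[0,0,0],-1],[[0,0,1],[0,0,0],-1],[[0,0,1],[0,0,0],-1],[[0,0,0.7],[0,0,0],-1]]' && python3 -m handwheel '[[[-0.4,-0.79,0],[0,0,-0.8],-1],[[-0.4,-0.79,0],[0,0,-0.8],-1],[[-0.4,-0.79,0],[0,0,-0.8],-1],[[-0.4,-0.79,0],[0,0,-0.8],-1],[[-0.4,-0.79,0],[0,0,-0.8],-1],[[-0.4,-0.79,0],[0,0,-0.8],-1],[[-0.4,-0.79,0],[0,0,-0.33],-1],[[-0.4,-0.79,0],[0,0,0],-1]]' && python3 -m handwheel '[[[-0.4,-0.79,0],[0,0,0],-1],[[-0.4,-0.79,0],[-0.13,-0.99,0],-1],[[-0.4,-0.79,0],[-0.13,-0.99,0],-1],[[-0.4,-0.79,0],[-0.13,-0.99,0],-1],[[-0.4,-0.79,0],[-0.13,-0.99,0],-1],[[-0.4,-0.79,0],[-0.13,-0.99,0],-1],[[0,0,0],[-0.13,-0.99,0],-1],[[0,0,0],[-0.13,-0.99,0],-1]]' && python3 -m handwheel '[[[0,0,0],[-0.13,-0.99,0],-1],[[0,0,0],[-0.13,-0.99,0],-1],[[0,0,0],[-0.13,-0.99,0],-1],[[0,0,0],[-0.13,-0.99,0],-1],[[0,0,0],[-0.13,-0.99,0],-1],[[0,0,0],[-0.13,-0.99,0],-1],[[0,0,0],[-0.1,-0.74,0],-1],[[0,0,0],[0,0,0],-1]]'; python3 look.py side s6c 190 390 140 290 4
python3 -c "
from workcell import vision
for c in('side','top'):
  vision.read_camera(c)
  for q in('sheet','sheet_mid','anvil','gauge_cap'): print(c,q,[([round(x,3) for x in d['centre']],round(d['conf'],2)) for d in vision.mark_of(q,c)])"
```

```text
clock: 23.4
tcp_pos: [0.6118, -0.0155, 0.2651]
tcp_rot: [3.141, -0.002, 0.227]
contact_force: [-0.2, -0.3, -1.8]
width: 0.0599
grip_force: 30.0
clock: 24.2
tcp_pos: [0.5454, -0.1434, 0.2613]
tcp_rot: [-3.141, 0.003, -0.135]
contact_force: [0.1, 0.1, -1.7]
width: 0.0597
grip_force: 30.0
clock: 25.0
tcp_pos: [0.4975, -0.2378, 0.2613]
tcp_rot: [-3.14, -0.489, -0.137]
contact_force: [-0.7, 0.4, -1.2]
width: 0.0598
grip_force: 30.0
clock: 25.8
tcp_pos: [0.4972, -0.2366, 0.2591]
tcp_rot: [-3.134, -0.955, -0.142]
contact_force: [-0.7, 0.5, -0.7]
width: 0.0593
grip_force: 30.0
[[ 0.572  -0.134   0.8092]
 [-0.0799 -0.991  -0.1076]
 [ 0.8163 -0.0031 -0.5776]] [-1.1  -0.55  2.38  0.99  0.93  0.13] [ 0.4978 -0.2369  0.2605]
side sheet [([0.593, -0.251, 0.273], 0.98)]
side sheet_mid [([0.517, -0.238, 0.272], 0.62), ([0.347, 0.314, 0.082], 0.58)]
side anvil [([0.598, -0.251, 0.047], 0.65)]
side gauge_cap [([0.517, -0.239, 0.271], 0.66), ([0.646, -0.258, 0.227], 0.6)]
top sheet [([0.6, -0.253, 0.274], 0.57), ([0.352, 0.316, 0.001], 0.56)]
top sheet_mid [([0.521, -0.241, 0.276], 0.93), ([0.353, 0.314, 0.084], 0.67)]
top anvil [([0.606, -0.249, 0.042], 0.79), ([0.463, 0.311, 0.001], 0.42)]
top gauge_cap [([0.651, -0.26, 0.229], 0.51)]
```

View pics/s6c.png

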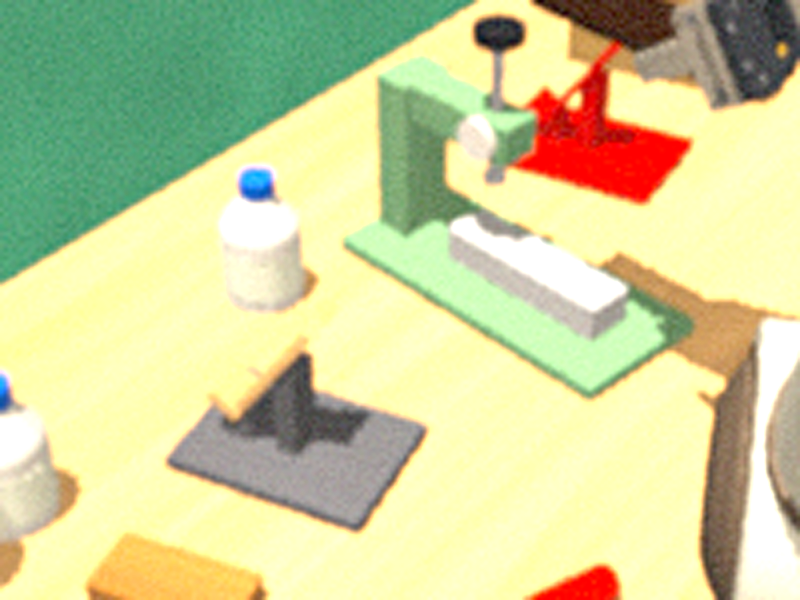

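```bash
python3 -m handwheel '[[[0,0,-1],[0,0,0],-1],[[0,0,-1],[0,0,0],-1],[[0,0,-1],[0,0,0],-1],[[0,0,-1],[0,0,0],-1],[[0,0,-1],[0,0,0],-1],[[0,0,0],[0,0,0],-1]]' && python3 -m handwheel '[[[0,0,-1],[0,0,0],-1],[[0,0,-1],[0,0,0],-1],[[0,0,-1],[0,0,0],-1],[[0,0,-1],[0,0,0],-1],[[0,0,-1],[0,0,0],-1],[[0,0,0],[0,0,0],-1],[[0,0,0],[0,0,0],-1]]';python3 -c "
from workcell import vision,status
s=status.state();print(s['qpos'],s['tcp_pos'])
for c in('side','top'):
  vision.read_camera(c)
  for q in('sheet','sheet_mid','anvil','gauge'): print(c,q,[([round(x,3) for x in d['centre']],round(d['conf'],2)) for d in vision.mark_of(q,c)])"
```

```text
clock: 26.95
tcp_pos: [0.4984, -0.2349, 0.1596]
tcp_rot: [-3.133, -0.954, -0.138]
contact_force: [0.2, 0.7, -1.2]
width: 0.0599
grip_force: 30.0
clock: 27.65
tcp_pos: [0.4998, -0.2371, 0.0638]
tcp_rot: [-3.141, -0.959, -0.131]
contact_force: [1.0, -0.3, -0.3]
width: 0.0597
grip_force: 30.0
[-1.098168    0.00480104  2.46147233  1.57586068  0.73989462 -0.70152438] [ 0.49978397 -0.23710347  0.06377092]
side sheet [([0.595, -0.251, 0.078], 0.91), ([0.352, 0.314, 0.001], 0.88)]
side sheet_mid [([0.518, -0.242, 0.075], 0.95), ([0.347, 0.312, 0.084], 0.8)]
side anvil [([0.599, -0.247, 0.048], 0.86), ([0.598, 0.142, -0.003], 0.33)]
side gauge [([0.619, -0.251, -0.003], 0.82)]
top sheet [([0.351, 0.314, 0.001], 0.75), ([0.599, -0.251, 0.077], 0.7)]
top sheet_mid [([0.52, -0.243, 0.08], 0.88), ([0.351, 0.316, 0.082], 0.71)]
top anvil [([0.602, -0.249, 0.043], 0.68), ([0.461, 0.362, 0.012], 0.16)]
top gauge [([0.6, -0.255, 0.073], 0.65), ([0.619, -0.251, -0.002], 0.58)]
```

```bash
python3 -m handwheel '[[[0,0,-0.25],[0,0,0],-1],[[0.75,-0.09,0],[0,0,0],-1],[[0.75,-0.09,0],[0,0,0],-1],[[0.75,-0.09,0],[0,0,0],-1],[[0.75,-0.09,0],[0,0,0],-1],[[0.75,-0.09,0],[0,0,0],-1],[[0.75,-0.09,0],[0,0,0],-1],[[0,0,0],[0,0,0],-1]]' && python3 -m handwheel '[[[0,0,-0.2],[0,0,0],-1],[[0,0,-0.2],[0,0,0],-1],[[0,0,-0.2],[0,0,0],-1],[[0,0,0],[0,0,0],-1],[[0,0,0],[0,0,0],-1]]'; python3 look.py side s7c 250 390 150 255 5
python3 -c "
from workcell import vision
for c in('side','top'):
  vision.read_camera(c)
  for q in('sheet','sheet_mid','anvil','gauge'): print(c,q,[([round(x,3) for x in d['centre']],round(d['conf'],2)) for d in vision.mark_of(q,c)])"
```

```text
clock: 28.95
tcp_pos: [0.5904, -0.2474, 0.0577]
tcp_rot: [3.141, -0.959, -0.129]
contact_force: [-0.4, -0.6, -1.1]
width: 0.0598
grip_force: 30.0
clock: 29.45
tcp_pos: [0.5889, -0.2473, 0.0454]
tcp_rot: [-3.14, -0.958, -0.132]
contact_force: [0.2, -0.4, -0.4]
width: 0.0595
grip_force: 30.0
[[ 5.702e-01 -1.306e-01  8.111e-01]
 [-7.540e-02 -9.914e-01 -1.067e-01]
 [ 8.181e-01 -3.000e-04 -5.751e-01]] [-0.89  0.25  2.24  1.79  0.61 -0.76] [ 0.5891 -0.2474  0.0456]
side sheet [([0.685, -0.264, 0.057], 0.78), ([0.351, 0.314, -0.002], 0.74)]
side sheet_mid [([0.609, -0.249, 0.059], 0.74)]
side anvil [([0.599, -0.247, 0.047], 0.62), ([0.611, -0.011, 0.127], 0.32)]
side gauge [([0.621, -0.25, -0.001], 0.79), ([0.462, 0.364, 0.01], 0.5)]
top sheet [([0.689, -0.264, 0.055], 0.75), ([0.352, 0.315, -0.0], 0.73), ([0.648, 0.436, -0.004], 0.31)]
top sheet_mid [([0.613, -0.251, 0.06], 0.84), ([0.349, 0.316, 0.081], 0.52), ([0.619, -0.248, -0.001], 0.41)]
top anvil [([0.605, -0.25, 0.046], 0.84)]
top gauge [([0.617, -0.249, -0.001], 0.83)]
```

```bash
python3 -m handwheel '[[[0,0,-0.1],[0,0,0],-1],[[0,0,-0.1],[0,0,0],-1],[[0,0,-0.05],[0,0,0],-1],[[0,0,0],[0,0,0],-1],[[0,0,0],[0,0,0],-1]]' && python3 -m handwheel '[[[0,0,-0.05],[0,0,0],-1],[[0,0,0],[0,0,0],-1],[[0,0,0],[0,0,0],-1]]'  && python3 -m handwheel '[[[0,0,-0.05],[0,0,0],-1],[[0,0,0],[0,0,0],-1],[[0,0,0],[0,0,0],-1]]'
```

```text
clock: 30.5
tcp_pos: [0.5893, -0.2473, 0.0406]
tcp_rot: [-3.141, -0.958, -0.131]
contact_force: [-0.2, 0.6, -1.0]
width: 0.0596
grip_force: 30.0
clock: 30.8
tcp_pos: [0.5893, -0.2474, 0.0398]
tcp_rot: [-3.141, -0.958, -0.131]
contact_force: [-0.2, 0.4, -1.2]
width: 0.0598
grip_force: 30.0
clock: 31.1
tcp_pos: [0.5896, -0.2476, 0.0395]
tcp_rot: [3.142, -0.96, -0.13]
contact_force: [-4.1, 0.8, 5.0]
width: 0.0596
grip_force: 30.0
```

```bash
python3 -m handwheel '[[[0,0,0],[0,0,0],0.5],[[0,0,0],[0,0,0],0.8],[[0,0,0],[0,0,0],0.8],[[0,0,0],[0,0,0],0.8],[[0,0,0],[0,0,0],0.8]]' && python3 -m handwheel '[[[-0.2,0.03,0.14],[0,0,0],0.8],[[-0.4,0.05,0.29],[0,0,0],0.8],[[-0.81,0.11,0.57],[0,0,0],0.8],[[-0.81,0.11,0.57],[0,0,0],0.8],[[-0.81,0.11,0.57],[0,0,0],0.8],[[-0.81,0.11,0.57],[0,0,0],0.8],[[0,0,0],[0,0,0],0.8]]'
python3 -c "
from workcell import vision
for c in('side','top'):
  vision.read_camera(c)
  for q in('sheet','sheet_mid','anvil','gauge','gauge_cap'): print(c,q,[([round(x,3) for x in d['centre']],round(d['conf'],2)) for d in vision.mark_of(q,c)])"
```

```text
clock: 31.6
tcp_pos: [0.5893, -0.2473, 0.0386]
tcp_rot: [-3.141, -0.958, -0.131]
contact_force: [0.2, -0.2, 0.2]
width: 0.0827
grip_force: 0.0
clock: 32.3
tcp_pos: [0.5118, -0.2375, 0.094]
tcp_rot: [3.138, -0.959, -0.129]
contact_force: [0.1, -0.1, -0.2]
width: 0.0824
grip_force: 0.0
side sheet [([0.35, 0.314, 0.0], 0.89)]
side sheet_mid [([0.347, 0.313, 0.079], 0.79)]
side anvil [([0.603, -0.245, 0.048], 0.58)]
side gauge [([0.62, -0.249, -0.001], 0.9)]
side gauge_cap [([0.651, -0.256, 0.226], 0.66)]
top sheet [([0.689, -0.263, 0.047], 0.96), ([0.352, 0.315, -0.002], 0.56)]
top sheet_mid [([0.623, -0.006, 0.001], 0.61), ([0.349, 0.314, 0.083], 0.56)]
top anvil []
top gauge [([0.617, -0.25, -0.003], 0.9), ([0.463, 0.361, 0.012], 0.58), ([0.74, 0.152, 0.004], 0.35)]
top gauge_cap [([0.645, -0.259, 0.228], 0.66)]
```

```bash
python3 -m handwheel '[[[-0.3,0,1],[0,0,0],0.8],[[0,0,1],[0.13,0.99,0],0],[[0,0,1],[0.13,0.99,0],-1],[[0,0,1],[0.13,0.99,0],-1],[[0,0,1],[0.13,0.99,0],-1],[[0,0,1],[0.13,0.99,0],-1],[[0,0,1],[0.13,0.99,0],-1],[[0,0,1],[0.13,0.99,0],-1]]' && python3 -m handwheel '[[[0,0,1],[0.13,0.99,0],-1],[[0,0,1],[0.13,0.99,0],-1],[[0,0,0],[0.13,0.99,0],-1],[[0,0,0],[0.13,0.99,0],-1],[[0.5,-0.05,0],[0.13,0.99,0],-1],[[0.8,-0.1,0],[0.13,0.99,0],-1],[[1,-0.13,0],[0.1,0.75,0],-1],[[1,-0.13,0],[0,0,0],-1]]' && python3 -m handwheel '[[[1,-0.13,0],[0,0,0],-1],[[1,-0.13,0],[0,0,0],-1],[[1,-0.13,0],[0,0,0],-1],[[0.8,-0.13,0],[0,0,0],-1],[[0,0,0],[0,0,0],-1],[[0,0,0],[0,0,0],-1]]'
```

```text
clock: 33.7
tcp_pos: [0.5068, -0.2361, 0.2495]
tcp_rot: [-3.139, -0.482, -0.131]
contact_force: [0.9, -1.0, 0.6]
width: 0.0286
grip_force: 0.0
clock: 34.5
tcp_pos: [0.5743, -0.2442, 0.2874]
tcp_rot: [-3.137, -0.012, -0.13]
contact_force: [-0.2, -0.2, 0.5]
width: 0.0005
grip_force: 0.0
clock: 35.1
tcp_pos: [0.6486, -0.2546, 0.2877]
tcp_rot: [-3.137, -0.012, -0.13]
contact_force: [0.1, 2.0, -0.7]
width: 0.0003
grip_force: 0.0
```

```bash
python3 -m handwheel '[[[-0.05,-0.1,-0.7],[0,0,0],-1],[[0,0,-0.7],[0,0,0],-1],[[0,0,-0.7],[0,0,0],-1],[[0,0,-0.5],[0,0,0],-1],[[0,0,-0.2],[0,0,0],-1],[[0,0,-0.1],[0,0,0],-1],[[0,0,0],[0,0,0],-1]]' && python3 -m handwheel '[[[0,0,-0.2],[0,0,0],-1],[[0,0,-0.2],[0,0,0],-1],[[0,0,-0.2],[0,0,0],-1],[[0,0,-0.2],[0,0,0],-1],[[0,0,0],[0,0,0],-1]]'  && python3 -m handwheel '[[[0,0,-0.2],[0,0,0],-1],[[0,0,-0.2],[0,0,0],-1],[[0,0,-0.2],[0,0,0],-1],[[0,0,-0.2],[0,0,0],-1],[[0,0,0],[0,0,0],-1]]'
```

```text
clock: 35.8
tcp_pos: [0.648, -0.2568, 0.2305]
tcp_rot: [-3.138, -0.014, -0.13]
contact_force: [0.5, -0.0, 1.4]
width: 0.0002
grip_force: 0.0
clock: 36.3
tcp_pos: [0.6478, -0.2568, 0.2138]
tcp_rot: [-3.138, -0.013, -0.131]
contact_force: [1.3, -1.4, 1.5]
width: 0.0003
grip_force: 0.7
clock: 36.8
tcp_pos: [0.6479, -0.2568, 0.1977]
tcp_rot: [-3.138, -0.013, -0.131]
contact_force: [-0.2, 0.3, 2.7]
width: 0.0008
grip_force: 1.2
```

```bash
python3 -m handwheel '[[[0,0,-0.2],[0,0,0],-1],[[0,0,-0.15],[0,0,0],-1],[[0,0,-0.1],[0,0,0],-1],[[0,0,0],[0,0,0],-1],[[0,0,0],[0,0,0],-1]]' && python3 -m handwheel '[[[0,0,-0.05],[0,0,0],-1],[[0,0,0],[0,0,0],-1],[[0,0,0],[0,0,0],-1]]'  && python3 -m handwheel '[[[0,0,-0.05],[0,0,0],-1],[[0,0,0],[0,0,0],-1],[[0,0,0],[0,0,0],-1]]'
```

```text
clock: 37.3
tcp_pos: [0.6479, -0.2568, 0.1895]
tcp_rot: [-3.138, -0.014, -0.131]
contact_force: [0.1, 0.0, 3.6]
width: 0.0001
grip_force: 1.5
clock: 37.6
tcp_pos: [0.6479, -0.2568, 0.1884]
tcp_rot: [-3.138, -0.014, -0.13]
contact_force: [-0.4, 0.7, 3.2]
width: 0.0008
grip_force: 1.5
clock: 37.9
tcp_pos: [0.6479, -0.2568, 0.1874]
tcp_rot: [-3.138, -0.014, -0.13]
contact_force: [-0.5, 0.1, 3.1]
width: 0.0005
grip_force: 1.6
```

```bash
python3 -m handwheel '[[[0,0,-0.05],[0,0,0],-1],[[0,0,0],[0,0,0],-1],[[0,0,0],[0,0,0],-1]]' && python3 -m handwheel '[[[0,0,-0.05],[0,0,0],-1],[[0,0,0],[0,0,0],-1],[[0,0,0],[0,0,0],-1]]'
```

```text
clock: 38.2
tcp_pos: [0.6479, -0.2568, 0.1864]
tcp_rot: [-3.138, -0.014, -0.13]
contact_force: [0.2, 0.8, 3.9]
width: 0.0004
grip_force: 1.6
clock: 38.5
tcp_pos: [0.6479, -0.2568, 0.1855]
tcp_rot: [-3.138, -0.014, -0.13]
contact_force: [-0.3, 0.9, 3.9]
width: 0.0003
grip_force: 2.0
```

```bash
python3 -m handwheel '[[[0,0,-0.03],[0,0,0],-1],[[0,0,0],[0,0,0],-1],[[0,0,0],[0,0,0],-1]]' && python3 -m handwheel '[[[0,0,-0.03],[0,0,0],-1],[[0,0,0],[0,0,0],-1],[[0,0,0],[0,0,0],-1]]'
```

```text
clock: 38.8
tcp_pos: [0.648, -0.2568, 0.1855]
tcp_rot: [-3.138, -0.014, -0.13]
contact_force: [-0.9, 0.8, 5.2]
width: 0.0004
grip_force: 3.0
clock: 39.1
tcp_pos: [0.648, -0.2569, 0.1855]
tcp_rot: [-3.138, -0.014, -0.13]
contact_force: [-2.4, 1.1, 8.1]
width: 0.0007
grip_force: 4.1
```

```bash
python3 -m handwheel '[[[0,0,-0.02],[0,0,0],-1],[[0,0,0],[0,0,0],-1],[[0,0,0],[0,0,0],-1],[[0,0,0],[0,0,0],-1],[[0,0,0],[0,0,0],-1],[[0,0,0],[0,0,0],-1],[[0,0,0],[0,0,0],-1],[[0,0,0],[0,0,0],-1]]' && python3 -m handwheel '[[[0,0,0],[0,0,0],-1],[[0,0,0],[0,0,0],-1],[[0,0,0],[0,0,0],-1],[[0,0,0],[0,0,0],-1],[[0,0,0],[0,0,0],-1]]' && python3 -m handwheel '[[[0,0,0.1],[0,0,0],-1],[[0,0,0.2],[0,0,0],-1],[[0,0,0.3],[0,0,0],-1],[[0,0,0.4],[0,0,0],-1],[[0,0,0.4],[0,0,0],-1],[[0,0,0.4],[0,0,0],-1],[[0,0,0.5],[0,0,0],-1],[[0,0,1],[0,0,0],-1]]' && python3 -m handwheel '[[[0,0,1],[0,0,0],-1],[[0,0,1],[0,0,0],-1],[[-1,0,0.5],[0,0,0],-1],[[-1,0,0],[0,0,0],-1],[[-1,0,0],[0,0,0],-1],[[-1,0,0],[0,0,0],-1],[[-1,0,0],[0,0,0],-1],[[0,0,0],[0,0,0],-1]]'
python3 -c "
from workcell import vision
for c in('side','top'):
  vision.read_camera(c)
  for q in('sheet','sheet_mid','anvil','gauge_cap'): print(c,q,[([round(x,3) for x in d['centre']],round(d['conf'],2)) for d in vision.mark_of(q,c)])"
```

```text
clock: 39.9
tcp_pos: [0.648, -0.2569, 0.1854]
tcp_rot: [-3.138, -0.014, -0.13]
contact_force: [-3.0, 1.4, 9.5]
width: 0.0002
grip_force: 4.7
clock: 40.4
tcp_pos: [0.648, -0.2569, 0.1854]
tcp_rot: [-3.138, -0.014, -0.13]
contact_force: [-3.2, 1.8, 10.0]
width: 0.0003
grip_force: 4.7
clock: 41.2
tcp_pos: [0.6469, -0.2561, 0.2483]
tcp_rot: [-3.136, -0.01, -0.131]
contact_force: [0.9, -0.3, -0.8]
width: 0.0003
grip_force: 0.0
clock: 42.0
tcp_pos: [0.5464, -0.2568, 0.3003]
tcp_rot: [-3.138, -0.013, -0.132]
contact_force: [0.5, -0.4, -0.5]
width: 0.0006
grip_force: 0.0
side sheet [([0.685, -0.259, 0.049], 0.8), ([0.351, 0.309, -0.0], 0.58), ([0.46, 0.316, -0.0], 0.3)]
side sheet_mid [([0.609, -0.25, 0.049], 0.84), ([0.348, 0.312, 0.081], 0.64), ([0.774, -0.136, 0.002], 0.23)]
side anvil [([0.601, -0.246, 0.046], 0.84)]
side gauge_cap [([0.646, -0.256, 0.23], 0.44)]
top sheet [([0.689, -0.261, 0.05], 0.63), ([0.351, 0.318, -0.001], 0.6)]
top sheet_mid [([0.348, 0.315, 0.081], 0.77), ([0.611, -0.25, 0.049], 0.75), ([0.607, -0.25, 0.044], 0.7)]
top anvil [([0.604, -0.251, 0.044], 0.91)]
top gauge_cap []
```

All measurements agree: the sheet is on the anvil, and the cap is back up at 0.23.

```bash
python3 -c "
from workcell import ticket
print(ticket.finish_job())"
```

```text
the job is handed in; nothing more can be done
None
```

I handed the job in at about 42 s on the robot's clock, but the hand-in gave no verdict. The long sheet lies flat along the anvil under the foot. The cap was pressed with about 10 N for just over a second, and the last camera check shows it back up. I did not re-measure the shorter sheets or the other things on the bench.

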